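# Clip the moisture sensor on a mould board and show the board to the inspection camera

## Task

Squeeze the sprung sensor clip off its parking strip and let it snap onto the top edge of the wide mould board, beside the tab, while the board stands in the rack. Then lift that board out by its tab and hold it still in front of the inspection camera, carved face towards the lens and square to it (leaned back to match the lens's downward tilt), the middle of the face on the lens's axis 16 cm from the lens; the job finishes while you are still holding it there, with the clip on it. Do not touch the camera, and leave the other board and everything else standing where it is.

Things in the scene. Friction and masses are not known exactly. Their poses are not given: they have to be found in the camera images.
- clip: grey sprung clip like a clothes peg, 44 g, jaws down, handles up: 22 mm wide (y), 73 mm tall, one lever on each side in x on a pin 30 mm above the jaw ends, white sensor button on the +x lever. Origin: midway between the jaw ends at their lower edge, z to the handles. The frame goes with the +x lever: it tips up to 0.28 rad when squeezed. Starts astride the strip, jaw ends 20 mm below its top edge
- clip_jaws (a point): point between the clip's jaws, 7 mm above the clip's origin. On an edge the jaw ends should sit about 20 mm below the edge (the pin is 30 mm above them)
- clip_handles (a point): point between the clip's handles, 55 mm above its origin: squeeze them here along the clip's x, right to the stop. The handles splay: outer faces 40 mm apart here, 48 mm at their tops 72 mm up; at the stop they are parallel and 26 mm apart, the jaws about 24 mm apart. It takes about 7 to 11 N
- clip_lever (a joint): angle of the clip's other lever, rad: 0 = jaws 12 mm apart (on strip or board), +0.55 = squeezed to the stop. Released, the jaws close by spring with about 7 N
- strip: parking strip: upright wooden strip 12 mm thick (its x), 90 mm long (its y), top edge 90 mm above the table, on a dark foot 70 x 110 x 12 mm; fixed. Origin: centre of its underside, z up
- rack: dark wooden rack, base 130 x 110 x 10 mm, with two slots 14 mm wide along its y at x = -35 and +35 mm, between guide posts (at y = -42 and +42 mm, reaching 65 mm above the table); fixed. Origin: centre of its underside. A board stands in each slot; which one is in which slot varies
- mould: the wide mould board: light wood, 12 mm thick (x), 160 wide (y), 100 high (z), 110 to 180 g, with a tab 40 mm wide, 36 high, 12 thick standing up from the middle of its top edge (60 mm of edge free on each side); three round carvings on its +x face, which looks away from the robot at the start. Origin: centre of its underside, at the start 10 mm above the table
- mould_face (a point): middle of the wide board's carved face: 6 mm along x and 50 mm along z from the board's origin (the tab not counted)
- mould_tab (a point): middle of the wide board's tab, 118 mm above the board's origin
- short_mould: the other board, to be left in the rack: same, but 120 mm wide and with one big round carving. Origin: centre of its underside
- camera: inspection camera on its stand: round foot 120 mm across, thin post, head centre 250 mm above the table; fixed. Origin: centre of the foot's underside
- camera_head: the camera's grey head, 60 x 50 x 50 mm. Origin on the post's axis, 250 mm above the table. The lens looks along its -x axis, roughly towards the robot and 25 degrees below level; y is level. A board shown correctly has its x, y and z axes parallel to these, the same way round
- lens (a point): front of the lens, 47 mm from the head's origin along -x, axes as the head
- view_spot (a point): point on the lens's axis 160 mm in front of the lens, where the middle of the carved face belongs; axes as the head
- jar: bystander: amber glass jar with a steel cap, 64 mm across, 90 mm tall; origin at the centre of its underside
- bowl: bystander: steel bowl, 110 mm across, 50 mm tall; origin at the centre of its underside
- mug: bystander: white mug, 76 mm across, 85 mm tall; origin at the centre of its underside
- brush: bystander: hand brush lying flat
- spatula: bystander: spatula lying flat
- press_block: bystander: turned wooden hand press, round foot 60 mm across and 40 mm tall with a 28 mm round grip, 90 mm tall in all; origin at the centre of its underside
Things that resemble listed ones, but are neither listed nor needed, are in the scene too. Several things have the shape of the clip; the one meant has the colours described above. Leave any pink look-alike of the strip alone.

How it is judged:
On the way, in this order (a step that is already met when the one before it is completed fails the run):
1. the sensor clip has been taken off the parking strip (z of clip in the frame of strip above 0.095 m), for 0.1 s.
2. the clip sits astride the wide board's top edge, jaws closed on it and let go, the board still standing in the rack (z of clip_jaws in the frame of mould between 0.07 and 0.1 m and x of clip_jaws in the frame of mould between -0.006 and 0.006 m and y of clip_jaws in the frame of mould between -0.08 and 0.08 m and angle between the z axis of clip and the z axis of mould, either way round below 0.35 rad and contact force between the fingers and clip below 0.1 N and value of joint clip_lever between -0.12 and 0.12 rad and distance of mould from where it was at the start of the episode below 0.015 m), for 0.3 s.
At the end, for the whole second after the job is handed in: Wide board held steady in the air by the fingers alone, carved face to the lens, its middle within 25 mm per axis of the point 160 mm before the lens, axes within 0.17 rad of the camera head's; clip closed astride its top edge, not touched by the fingers (z of clip_jaws in the frame of mould between 0.07 and 0.1 m and x of clip_jaws in the frame of mould between -0.006 and 0.006 m and y of clip_jaws in the frame of mould between -0.08 and 0.08 m and angle between the z axis of clip and the z axis of mould, either way round below 0.35 rad and contact force between the fingers and clip below 0.1 N and value of joint clip_lever between -0.12 and 0.12 rad and x of mould_face in the frame of view_spot between -0.025 and 0.025 m and y of mould_face in the frame of view_spot between -0.025 and 0.025 m and z of mould_face in the frame of view_spot between -0.025 and 0.025 m and angle between the x axis of mould and the x axis of camera_head, either way round below 0.17 rad and angle between the z axis of mould and the z axis of camera_head, either way round below 0.17 rad and angle between mould's own x axis and vertical below 1.4 rad and angle between mould's own z axis and vertical below 0.8 rad and contact force between the fingers and mould above 1 N and contact force between mould and rack below 0.1 N and contact force between mould and camera below 0.1 N and linear speed of mould below 0.03 m/s and angular speed of mould below 0.2 rad/s); the arm keeps its last pose, push and grip.
It fails at once if the camera is touched (contact force between any of the arm, the fingers, mould and camera above 1 N).
It fails at once if the other board is moved by more than 15 mm (distance of short_mould from where it was at the start of the episode above 0.015 m).
It fails at once if a bystander is moved by more than 30 mm (distance of any of jar, bowl, mug, brush, spatula, press_block from where it was at the start of the episode above 0.03 m).
It also fails if it takes over 48 s, if anything falls off the work surface, if the arm or the gripper's body presses on something with over 40 N, if the wrist force passes 120 N, or if a joint passes its speed limit or range.

## Robot

A 7-joint arm with a two-finger parallel gripper is mounted at the origin on the work surface. World frame = base frame: x ahead of the robot, y to its left, z up, the work surface at z = 0. Lengths are in m, angles in rad, forces in N, time in s.
With the tool pointing down it reaches from about 0.35 to 0.9 m from the base axis. Payload 8.1 kg.
Tool frame: the origin (TCP) lies on the centre line of the jaws, within the pads' length; the fingertips stand 19 mm ahead of it and the grasp point (between the pads) is the TCP (arm.tip_reach is the distance from the TCP to the fingertips, in m); z points along the fingers, y is the line along which they close (so a half turn about z gives the same grasp; the last joint's range is limited). The gripper opens to 92 mm and grips with 3 to 60 N. Pads are 19 mm wide; open, the fingers measure 130 mm over their backs; the gripper's body (75 mm by 190 mm) begins 47 mm behind the grasp point.
Start: joints at [1.205, 0.434, 0.025, 1.573, -0.012, 1.134, -0.075], TCP at [0.162, -0.604, 0.246] pointing down, gripper open.
Joint ranges: [-2.62, 2.62], [-0.44, 2.09], [-1.27, 1.32], [0.08, 2.57], [-1.32, 4.46], [0.12, 2], [-2.74, 2.74]. Speed limits (rad/s): [2.22, 2.22, 3.01, 3.01, 3.14, 3.14, 3.14].

## Interface

Orientations are given as a rotation vector (axis times angle).
In Python, from cell import arm gives the robot as it stands.
- The arm moves only by the tool arm_command, never from a script. Its argument "targets" is a list that holds one entry, the list of rows, each a list of 6 numbers: the shift along the tool's x, y, z in m, then the turn, a rotation vector about the tool's x, y, z in rad. A call has 1 to 10 rows; each row shifts and turns the commanded pose from where the row before left it, along the tool's axes as they then stand; what a row does not reach is not made up. A row lasts 1/8 s, in which the tool goes at most 62.5 mm and 10.7 degrees, less where a joint would pass 70% of its speed; a pose out of reach is approached as far as the arm can. A call with a gripper value outside its range is refused whole. "jaw" is the finger opening in m, from 0 to 0.0918, set as the call begins (left out, the last holds). The fingers move at their own pace and stop on an object; "newtons" is the grip in N (left out, the last holds). Time passes only in rows, so rows that do not move let the fingers close. It gives the time, the measured TCP pose, the force, the opening and the grip force at its end, in the units of the state.
- arm.observe(): the state, without advancing time (a new reading comes with each control period).
- arm.get_image(name): name is "scene" or "top" or "wrist"; returns a dict with "pixels" (384x512x3 uint8, red, green, blue), "z_map" (384x512 float32, m along the optical axis (not along the pixel's ray), 0 where there is no reading), "fx", "fy", "cx", "cy" (pixels), "xyz" and "rotation" of the camera in the world; the wrist camera has in their place "T_tool_cam" (4x4, takes a point from camera to tool coordinates, whose origin is the TCP and whose axes are the flange's). Camera axes: x right, y down, z forward; pixel columns grow to the right and rows downward; lengths in m; the calibration is good to about 2 mm. The wrist camera is an equidistant fisheye: a pixel r from the principal point sees the ray r / f radians off the axis. A picture is of the moment at which its call begins: read the wrist's pose just before it.
- arm.sign_off(): hands the job in; it is judged then, once.
The state is a dict: "clock": time; "joints": joint angles; "dq": joint speeds; "joint_efforts": joint torques, N m; "position": TCP position; "ee_rot": TCP orientation; "force": force on the tool from outside, world axes, zero at the start; "ft_torque": the same for the moment, N m; "width": opening from 0.0 (shut) to 1.0 (fully open); "gripper_force": force on a finger pad.
Only numpy, scipy, OpenCV 4.12 (cv2) and the standard library are available. Lean on these libraries where they do the work, as an engineer would, in place of code of your own. Each camera call takes 0.05 s, during which the arm holds its last target. There are 200 camera calls.

## Working session

There is one attempt and no reset: what is moved stays moved. The work goes in short steps, Python scripts to look and compute and a tool call to move; the robot and the scene stay as the last step left them, time stands still between calls to the robot, and variables do not carry over. Pictures are saved under pics/ and viewed, at most 10 in all, crops included, and the job is handed in when it is done.

Besides the shell and the picture viewer there is one more tool, called after "Emit:" as name(argument=value, ...), one argument or row to a line, values as JSON. arm_command: Moves the arm, as the interface text tells. Its arguments: {"type":"object","properties":{"targets":{"type":"array","items":{"type":"array","items":{"type":"array","items":{"type":"number"}}}},"jaw":{"type":"number"},"newtons":{"type":"number"}},"required":["targets"]}

```bash
mkdir -p pics; ls; cat > h.py <<'E'
import numpy as np, cv2
from cell import arm
from scipy.spatial.transform import Rotation as R
def cloud(im):
    z=im["z_map"]; v,u=np.mgrid[:z.shape[0],:z.shape[1]]
    p=np.stack([(u-im["cx"])/im["fx"]*z,(v-im["cy"])/im["fy"]*z,z],-1)
    w=p@np.array(im["rotation"]).T+np.array(im["xyz"]); w[z<=0]=np.nan
    return w
E
python3 - <<'E'
from h import *
print(arm.observe())
a=arm.get_image("scene");b=arm.get_image("top")
for n,i in(("scene",a),("top",b)):
    print(n,i["xyz"],np.array(i["rotation"]).round(3).tolist(),i["fx"],i["cx"],i["cy"])
    cv2.imwrite(f"pics/{n}0.png",cv2.resize(i["pixels"][:,:,::-1],(800,600)))
    np.savez(n+"0.npz",**i)
E
```

```text
pics
{'clock': 0.0, 'joints': array([ 1.20538818,  0.43524037,  0.02496258,  1.57411385, -0.01157522,
        1.13401267, -0.07510002]), 'dq': array([-0.00073538, -0.00064064, -0.00121503,  0.00079847,  0.00034257,
        0.00094741,  0.00073429]), 'joint_efforts': array([-1.94440017e-04, -6.67859387e+01,  9.85161178e-01, -3.14466977e+01,
       -6.04598341e-02,  4.30716283e-02,  1.51643935e-04]), 'position': array([ 0.16218572, -0.60307506,  0.24492757]), 'ee_rot': array([-3.11294697e+00, -4.11345349e-01,  5.91323347e-04]), 'force': array([-0.04855205, -0.58866145,  1.35466953]), 'ft_torque': array([ 0.04266691, -0.00668016, -0.01236435]), 'gripper_force': 0.0, 'width': 1.0036167255789388}
scene [ 1.07852686 -0.86158909  1.04128946] [-2.211, -0.637, 0.317] 470.85601113247765 260.5642468715731 186.86002905365018
top [ 0.37142598 -0.00566008  1.75743311] [-2.176, 2.155, -0.118] 480.3228727234821 256.8233584711635 184.86993747733808
```

```bash
sed -i 's/np.array(im\["rotation"\]).T/R.from_rotvec(np.array(im["rotation"])).as_matrix().T/' h.py; cat h.py
```

```text
import numpy as np, cv2
from cell import arm
from scipy.spatial.transform import Rotation as R
def cloud(im):
    z=im["z_map"]; v,u=np.mgrid[:z.shape[0],:z.shape[1]]
    p=np.stack([(u-im["cx"])/im["fx"]*z,(v-im["cy"])/im["fy"]*z,z],-1)
    w=p@R.from_rotvec(np.array(im["rotation"])).as_matrix().T+np.array(im["xyz"]); w[z<=0]=np.nan
    return w
```

View pics/scene0.png

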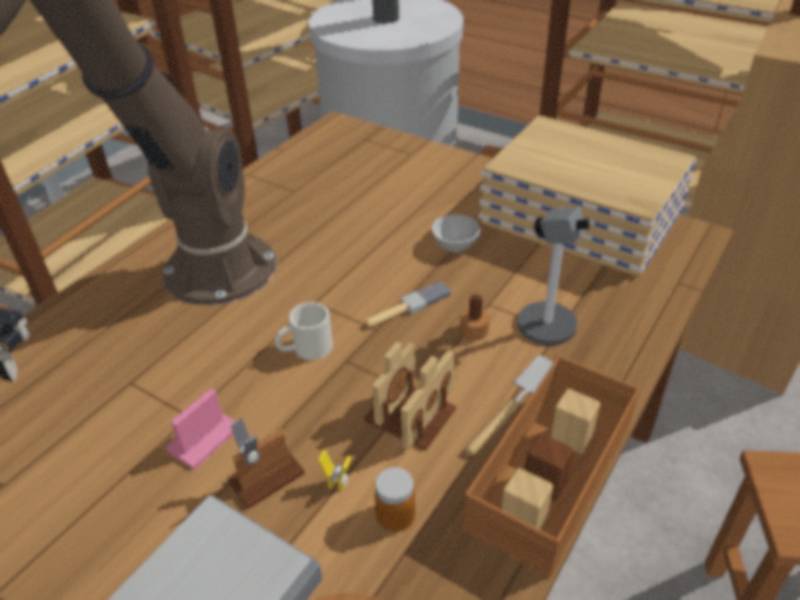

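View pics/top0.png

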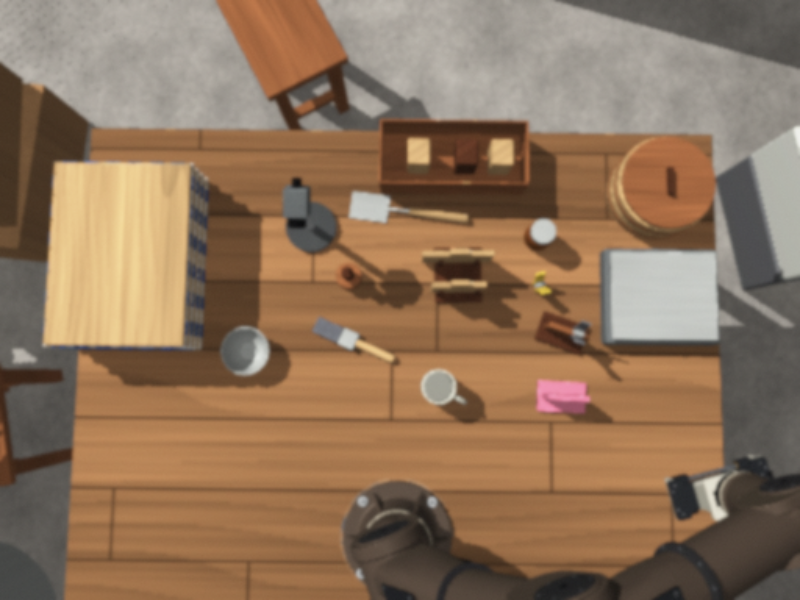

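The scene view shows these candidates:
- **Clips:** a grey one on the brown strip at (245,440) and a yellow one lying at (335,470). The grey one fits the description.
- **Strips:** the brown one at (265,475) and a pink one at (200,430), which I leave alone.
- **Boards:** in the top view, the wide board is at (458,255), on the far slot, and the short one at (458,285).
- **Camera head:** at (297,205) in the top view.

Next I confirm with one crop and measure.

```bash
python3 - <<'E'
from h import *
S=dict(np.load("scene0.npz"));T=dict(np.load("top0.npz"))
s=S["pixels"];c1=cv2.resize(s[200:330,120:300][:,:,::-1],(792,572),interpolation=cv2.INTER_CUBIC)
cv2.imwrite("pics/crop1.png",c1)
for n,I in(("scene",S),("top",T)):
    W=cloud(I);W=W.reshape(-1,3);px=I["pixels"].reshape(-1,3)
    k=np.isfinite(W).all(1);W=W[k];px=px[k]
    def rep(name,box,zl,zh):
        m=(W[:,0]>box[0])&(W[:,0]<box[1])&(W[:,1]>box[2])&(W[:,1]<box[3])&(W[:,2]>zl)&(W[:,2]<zh)
        p=W[m]
        if len(p)<5: print(n,name,len(p));return
        (cx,cy),(w,h),a=cv2.minAreaRect((p[:,:2]*1000).astype(np.float32))
        print(n,name,len(p),"mean",p.mean(0).round(4),"rect",round(cx,1),round(cy,1),round(w,1),round(h,1),round(a,1),"zmax",p[:,2].max().round(4))
    # coarse xy of pixels
    if n=="top":
        G=cloud(I)
        for nm,(u,v) in dict(strip=(565,333),clip=(580,333),wide=(458,255),short=(458,285),head=(297,200),foot=(320,235),bowl=(245,352),jar=(542,232),press=(348,275)).items():
            print(nm,G[int(v*.64),int(u*.64)].round(3))
    rep("tab",(0.35,0.7,-0.3,0.05),0.135,0.155)
    rep("boards",(0.35,0.7,-0.3,0.05),0.10,0.118)
    rep("strip/clip>.1",(0.3,0.5,-0.5,-0.2),0.1,0.2)
    rep("strip",(0.3,0.5,-0.5,-0.2),0.08,0.095)
    rep("head",(0.4,0.8,0.0,0.4),0.2,0.3)
    rep("foot",(0.4,0.8,0.0,0.4),0.01,0.03)
E
```

```text
scene tab 158 mean [ 0.5992 -0.1334  0.1446] rect 597.8 -131.8 82.2 41.4 2.3 zmax 0.1518
scene boards 431 mean [ 0.6053 -0.1394  0.109 ] rect 598.1 -132.2 83.8 159.3 0.9 zmax 0.1178
scene strip/clip>.1 229 mean [ 0.4558 -0.3963  0.1239] rect 459.0 -396.9 23.7 50.4 69.9 zmax 0.1457
scene strip 406 mean [ 0.3922 -0.3785  0.0887] rect 396.5 -378.5 91.4 175.4 88.3 zmax 0.0949
scene head 660 mean [0.7135 0.1988 0.2596] rect 708.6 211.1 58.1 101.2 85.2 zmax 0.2893
scene foot 1402 mean [0.6023 0.1771 0.0172] rect 600.1 198.8 388.0 406.2 88.7 zmax 0.03
strip [ 0.461 -0.376  0.049]
clip [ 0.458 -0.398  0.105]
wide [ 0.629 -0.129  0.111]
short [ 0.559 -0.127  0.139]
head [0.71  0.207 0.279]
foot [0.689 0.191 0.015]
bowl [0.412 0.361 0.004]
jar [ 0.688 -0.318  0.084]
press [0.583 0.118 0.091]
top tab 92 mean [ 0.5978 -0.1303  0.1443] rect 600.0 -129.4 82.9 40.4 1.7 zmax 0.1532
top boards 237 mean [ 0.6048 -0.1276  0.1091] rect 599.5 -128.1 82.1 156.6 0.9 zmax 0.1179
top strip/clip>.1 96 mean [ 0.4623 -0.3944  0.1197] rect 460.5 -393.5 26.5 49.3 73.7 zmax 0.1466
top strip 153 mean [ 0.3861 -0.3712  0.0885] rect 397.1 -374.3 87.7 170.2 88.6 zmax 0.0949
top head 465 mean [0.7072 0.2109 0.2688] rect 711.8 212.0 48.7 100.5 87.1 zmax 0.2919
top foot 1244 mean [0.5644 0.1955 0.0167] rect 600.0 199.2 397.1 399.0 89.9 zmax 0.0298
```

View pics/crop1.png

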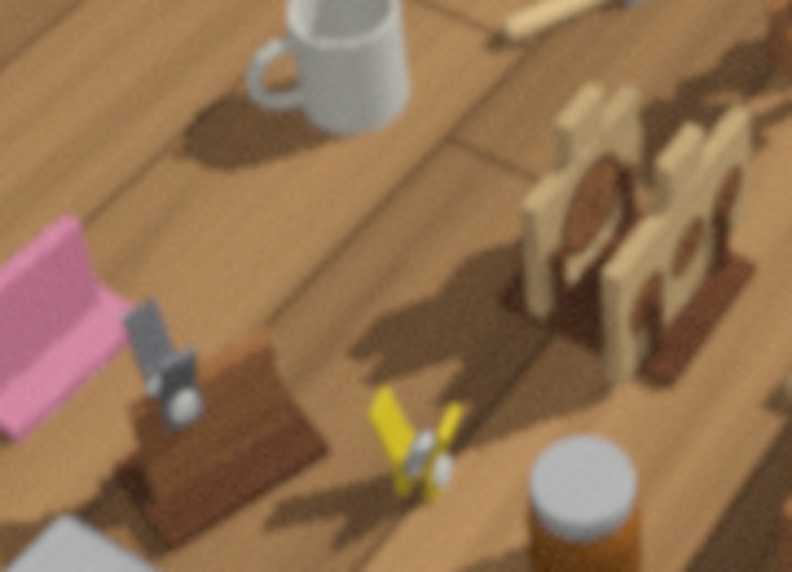

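The crop shows the grey clip with the white button at (165,370) astride the brown strip. The yellow one at (415,450) is the look-alike. The board with three carvings, at (680,245), is the wide one, on the +x slot. Now the finer fits.

```bash
python3 - <<'E'
from h import *
for n in("scene","top"):
    I=dict(np.load(n+"0.npz"));W=cloud(I).reshape(-1,3);W=W[np.isfinite(W).all(1)]
    def rep(name,x0,x1,y0,y1,zl,zh):
        p=W[(W[:,0]>x0)&(W[:,0]<x1)&(W[:,1]>y0)&(W[:,1]<y1)&(W[:,2]>zl)&(W[:,2]<zh)]
        r=cv2.minAreaRect((p[:,:2]*1000).astype(np.float32))
        vx,vy,a,b=cv2.fitLine(p[:,:2].astype(np.float32),cv2.DIST_HUBER,0,1e-3,1e-3).ravel()
        print(n,name,len(p),"mean",p.mean(0).round(4),"line deg",np.degrees(np.arctan2(vy,vx)).round(1),"rect",np.round(r[0]+r[1]+(r[2],),1),"z95",np.percentile(p[:,2],95).round(4))
    rep("wide top",.60,.67,-.25,-.0,.105,.116)
    rep("wide tab",.60,.67,-.25,-.0,.138,.155)
    rep("short top",.52,.59,-.25,-.0,.105,.116)
    rep("short tab",.52,.59,-.25,-.0,.138,.155)
    rep("strip top",.42,.5,-.375,-.3,.085,.096)
    rep("clip",.42,.5,-.45,-.35,.103,.16)
    rep("clip tops",.42,.5,-.45,-.35,.133,.16)
    rep("head",.6,.85,.1,.3,.21,.31)
    rep("foot",.65,.78,.14,.27,.01,.03) if 0 else None
    rep("post",.65,.78,.14,.27,.06,.2)
    p=W[(W[:,0]>.6)&(W[:,0]<.85)&(W[:,1]>.1)&(W[:,1]<.3)&(W[:,2]>.21)&(W[:,2]<.31)]
    for lo in np.arange(.64,.8,.012):
        q=p[(p[:,0]>=lo)&(p[:,0]<lo+.012)]
        if len(q)>3: print("  x",lo.round(3),len(q),"y",q[:,1].min().round(3),q[:,1].max().round(3),"z",q[:,2].min().round(3),q[:,2].max().round(3))
E
```

```text
scene wide top 193 mean [ 0.6342 -0.1377  0.1105] line deg -89.5 rect [ 633.2 -131.6   13.4  159.4    1.4] z95 0.1142
scene wide tab 73 mean [ 0.6339 -0.1323  0.1455] line deg -89.7 rect [ 632.3 -130.7   13.1   41.     3.8] z95 0.15
scene short top 142 mean [ 0.5646 -0.1385  0.1102] line deg -88.8 rect [ 563.1 -131.8   13.4  122.9    1.1] z95 0.114
scene short tab 70 mean [ 0.564  -0.1343  0.1454] line deg -89.2 rect [ 563.5 -133.2   13.2   41.4    2.8] z95 0.1491
scene strip top 84 mean [ 0.4735 -0.3565  0.0904] line deg 74.3 rect [ 471.9 -356.2   41.9   15.4   73.6] z95 0.0938
scene clip 220 mean [ 0.4557 -0.396   0.1248] line deg -19.4 rect [ 459.1 -396.3   23.3   50.4   71.8] z95 0.143
scene clip tops 68 mean [ 0.4568 -0.3959  0.1397] line deg -19.2 rect [ 459.1 -396.2   22.9   50.4   72.5] z95 0.1444
scene head 641 mean [0.7136 0.1986 0.2612] line deg -0.5 rect [708.6 211.1  58.1 101.2  85.2] z95 0.2853
scene post 215 mean [0.7101 0.2058 0.1318] line deg 18.1 rect [710.1 205.7  17.9  14.6  19.1] z95 0.1924
  x 0.652 12 y 0.197 0.223 z 0.24 0.252
  x 0.664 40 y 0.193 0.215 z 0.21
[... 997 characters left out ...]
 [ 0.4602 -0.3944  0.1386] line deg -26.2 rect [ 460.5 -393.3   20.9   50.1   70.6] z95 0.1457
top head 465 mean [0.7072 0.2109 0.2688] line deg -2.1 rect [711.8 212.   48.7 100.5  87.1] z95 0.2853
top post 17 mean [0.7057 0.2075 0.0941] line deg -34.6 rect [705.8 208.1   4.7  15.3  47.2] z95 0.1258
  x 0.652 10 y 0.198 0.226 z 0.24 0.253
  x 0.664 47 y 0.196 0.23 z 0.229 0.257
  x 0.676 70 y 0.189 0.237 z 0.236 0.275
  x 0.688 71 y 0.188 0.236 z 0.233 0.28
  x 0.7 66 y 0.188 0.236 z 0.243 0.283
  x 0.712 71 y 0.188 0.236 z 0.249 0.29
  x 0.724 59 y 0.187 0.235 z 0.257 0.292
  x 0.736 40 y 0.187 0.234 z 0.252 0.287
  x 0.748 26 y 0.193 0.23 z 0.244 0.282
  x 0.76 5 y 0.206 0.22 z 0.264 0.272
```

```bash
cat >> h.py <<'E'
def down(deg,tilt=0):
    "tool closing line y at yaw deg; tilt = pitch of tool z outward along y, deg"
    a,t=np.radians([deg,tilt]); f=np.array([np.cos(a),np.sin(a),0]); u=np.array([0,0,1.])
    y=f*np.cos(t)+u*np.sin(t); z=f*np.sin(t)-u*np.cos(t)
    return np.stack([np.cross(y,z),y,z],1)
def go(p,M):
    o=arm.observe(); A=R.from_rotvec(o["ee_rot"]).as_matrix()
    print("t",round(o["clock"],2),"pos",o["position"].round(4),"q",o["joints"].round(2),"w",round(o["width"]*.0918,4),"f",o["force"].round(1),"grip",round(o["gripper_force"],1))
    d=A.T@(np.array(p)-o["position"]); r=R.from_matrix(A.T@M).as_rotvec()
    print("shift(tool)",d.round(4),"turn",r.round(4),"| shift in goal axes",(M.T@(np.array(p)-o["position"])).round(4))
E
python3 -c "
from h import *
go([.46,-.395,.27],down(-17.5))"
```

```text
t 0.1 pos [ 0.1622 -0.6031  0.245 ] q [ 1.21  0.44  0.02  1.57 -0.01  1.13 -0.08] w 0.0915 f [ 0.5 -0.3  0.4] grip 0.0
shift(tool) [ 0.3416 -0.1237 -0.0248] turn [-1.4000e-03 -6.0000e-04 -1.0026e+00] | shift in goal axes [ 0.2881  0.2214 -0.025 ]
```

Emit:
arm_command(
  targets=[
    [[0.043,-0.0155,-0.003,0,0,0],[0.043,-0.0155,-0.003,0,0,0],[0.043,-0.0155,-0.003,0,0,0],[0.043,-0.0155,-0.003,0,0,0],[0.043,-0.0155,-0.003,0,0,0],[0.043,-0.0155,-0.003,0,0,0],[0.043,-0.0155,-0.003,0,0,0],[0.04,-0.0155,-0.003,0,0,0]],
  ],
  jaw=0.064,
)

```text
clock: 1.1
position: [0.4605, -0.394, 0.2695]
ee_rot: [-3.114, -0.412, 0.001]
force: [-0.0, 0.0, 0.4]
width: 0.693
gripper_force: 0.0
```

Emit:
arm_command(
  targets=[
    [[0,0,0,0,0,-0.167],[0,0,0,0,0,-0.167],[0,0,0,0,0,-0.167],[0,0,0,0,0,-0.167],[0,0,0,0,0,-0.167],[0,0,0,0,0,-0.167],[0,0,0,0,0,0]],
  ],
)

```text
clock: 1.98
position: [0.4591, -0.3952, 0.2693]
ee_rot: [-2.535, -1.855, 0.0]
force: [0.0, -0.5, -0.1]
width: 0.695
gripper_force: 0.0
```

```bash
python3 - <<'E'
from h import *
go([.46,-.395,.27],down(-17.5))
o=arm.observe();I=arm.get_image("wrist")
np.savez("w1.npz",pos=o["position"],rot=o["ee_rot"],**I)
print({k:(v if np.size(v)<20 else v.shape) for k,v in I.items()})
cv2.imwrite("pics/w1.png",cv2.resize(I["pixels"][:,:,::-1],(800,600)))
E
```

```text
t 1.98 pos [ 0.4591 -0.3952  0.2693] q [ 0.83  0.41 -0.29  1.57  0.12  1.18  0.2 ] w 0.0638 f [ 0.  -0.5 -0.1] grip 0.0
shift(tool) [ 0.0005  0.0007 -0.0007] turn [-0.0007 -0.0005 -0.0018] | shift in goal axes [ 0.0005  0.0007 -0.0007]
{'pixels': (384, 512, 3), 'z_map': (384, 512), 'fx': 297.3186396354542, 'fy': 297.3186396354542, 'cx': 255.9730460524192, 'cy': 192.29837697202748, 'T_tool_cam': array([[ 3.01324446e-04, -9.66039970e-01, -2.58392504e-01,
         6.84171718e-02],
       [ 9.99999799e-01,  4.35430071e-04, -4.61772169e-04,
        -1.70104731e-04],
       [ 5.58602238e-04, -2.58392313e-01,  9.66039906e-01,
        -1.38843145e-01],
       [ 0.00000000e+00,  0.00000000e+00,  0.00000000e+00,
         1.00000000e+00]])}
```

View pics/w1.png

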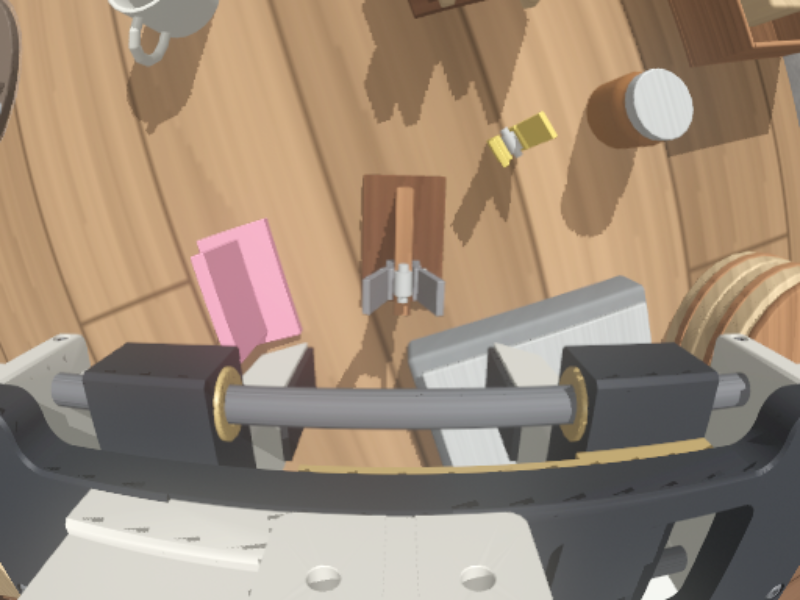

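The wrist view shows the grey clip at (403,285) astride the strip, with the strip running vertically in the image, so the yaw is right. Next I measure it in tool axes.

```bash
cat >> h.py <<'E'
def wcloud(I,world=None):
    z=I["z_map"]; v,u=np.mgrid[:z.shape[0],:z.shape[1]]
    x=(u-I["cx"])/I["fx"];y=(v-I["cy"])/I["fy"];t=np.hypot(x,y)+1e-9
    k=np.tan(t)/t; T=I["T_tool_cam"]
    p=np.stack([x*k*z,y*k*z,z],-1)@T[:3,:3].T+T[:3,3]; p[(z<=0)|(t>1.4)]=np.nan
    if world is not None: p=p@R.from_rotvec(world[1]).as_matrix().T+world[0]
    return p
E
python3 - <<'E'
from h import *
I=dict(np.load("w1.npz"));W=wcloud(I,(I["pos"],I["rot"]));Tl=wcloud(I)
m=np.zeros(W.shape[:2],bool);m[100:210,215:300]=1   # region around clip (raw pixels)
def rep(n,k):
    p=Tl[k];w=W[k];r=cv2.minAreaRect((p[:,:2]*1000).astype(np.float32))
    print(n,k.sum(),"toolmean",p.mean(0).round(4),"rect",np.round(r[0]+r[1]+(r[2],),1),"world",w.mean(0).round(4),"z",np.percentile(w[:,2],[2,98]).round(4))
z=W[...,2]
rep("strip",m&(z>.084)&(z<.095)&(Tl[...,0]>.015))
rep("clip>.10",m&(z>.103)&(z<.16))
rep("clip tops",m&(z>.136)&(z<.16))
rep("pin",m&(z>.095)&(z<.115))
E
```

```text
strip 479 toolmean [0.0386 0.0019 0.1796] rect [38.9  1.7 47.9 12.1  1.5] world [ 0.4726 -0.3589  0.0897] z [0.0883 0.0914]
clip>.10 1078 toolmean [-0.0007  0.0014  0.1473] rect [-1.3  1.  48.2 24.9 88.8] world [ 0.4602 -0.3962  0.122 ] z [0.1035 0.1413]
clip tops 299 toolmean [-0.001   0.0017  0.1294] rect [-1.3  1.3 22.1 48.2  1.1] world [ 0.4604 -0.3966  0.1399] z [0.137  0.1418]
pin 511 toolmean [-0.0003  0.0008  0.1635] rect [-1.2  1.9 30.3 26.1 84.1] world [ 0.4597 -0.3956  0.1058] z [0.0998 0.1141]
```

Emit:
arm_command(
  targets=[
    [[-0.001,0.0015,0.02,0,0,0.022],[0,0,0.03,0,0,0],[0,0,0.03,0,0,0],[0,0,0.03,0,0,0],[0,0,0.02,0,0,0],[0,0,0.014,0,0,0],[0,0,0,0,0,0]],
  ],
)

```text
clock: 2.9
position: [0.4601, -0.3964, 0.1249]
ee_rot: [-2.554, -1.826, 0.001]
force: [0.7, 1.0, 0.6]
width: 0.699
gripper_force: 0.0
```

Emit:
arm_command(
  targets=[
    [[0,0,0,0,0,0],[0,0,0,0,0,0],[0,0,0,0,0,0],[0,0,0,0,0,0],[0,0,0,0,0,0],[0,0,0,0,0,0]],
  ],
  jaw=0.015,
  newtons=22,
)

```text
clock: 3.65
position: [0.4606, -0.3966, 0.1257]
ee_rot: [-2.554, -1.829, 0.0]
force: [-0.3, -0.2, -0.7]
width: 0.277
gripper_force: 22.0
```

Emit:
arm_command(
  targets=[
    [[0,0,-0.01,0,0,0],[0,0,-0.02,0,0,0],[0,0,-0.03,0,0,0],[0,0,-0.03,0,0,0],[0,0,-0.03,0,0,0],[0,0,-0.02,0,0,0],[0,0,0,0,0,0]],
  ],
)

```text
clock: 4.53
position: [0.4614, -0.3971, 0.2679]
ee_rot: [2.551, 1.827, 0.002]
force: [-0.2, 1.2, -1.4]
width: 0.282
gripper_force: 22.0
```

```bash
python3 - <<'E'
from h import *
# clip target: board-frame y=-52 -> tool above board edge
a=np.radians(.8); c=np.array([.634,-.130]); p=c+ -.052*np.array([-np.sin(a),np.cos(a)])
print(p.round(4))
go([*p,.265],down(.8))
o=arm.observe();I=arm.get_image("wrist")
np.savez("w2.npz",pos=o["position"],rot=o["ee_rot"],**I)
cv2.imwrite("pics/w2.png",cv2.resize(I["pixels"][:,:,::-1],(800,600)))
E
```

```text
[ 0.6347 -0.182 ]
t 4.53 pos [ 0.4614 -0.3971  0.2679] q [ 0.82  0.41 -0.29  1.57  0.12  1.18  0.18] w 0.0258 f [-0.2  1.2 -1.4] grip 22.0
shift(tool) [0.2595 0.0947 0.0029] turn [ 0.0034  0.0018 -0.3421] | shift in goal axes [0.2127 0.1763 0.0029]
```

View pics/w2.png

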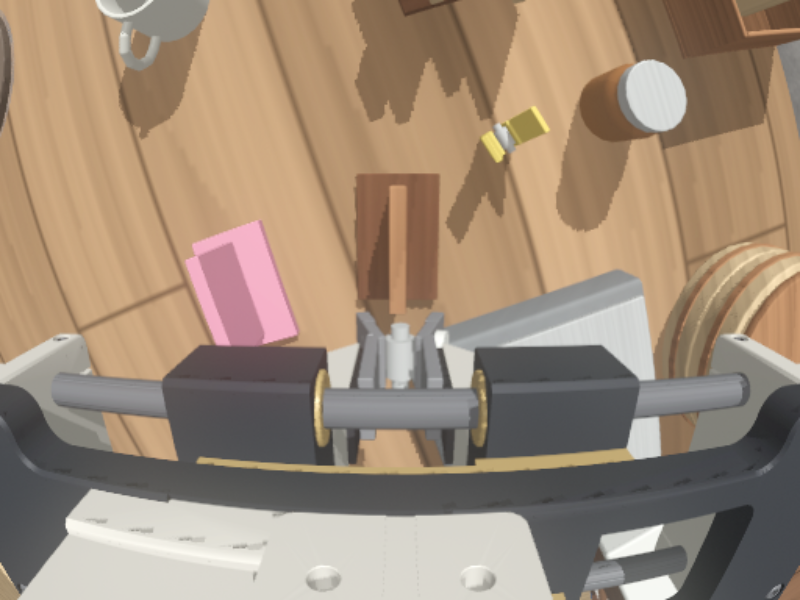

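The wrist view shows the clip squeezed and held, with its pin at (400,350), and the strip free at (397,240).

Emit:
arm_command(
  targets=[
    [[0.04,0.015,0,0,0,0],[0.04,0.015,0,0,0,0],[0.04,0.015,0,0,0,0],[0.04,0.015,0,0,0,0],[0.04,0.015,0,0,0,0],[0.04,0.014,0,0,0,0],[0.02,0.006,0,0,0,0],[0,0,0,0,0,-0.12],[0,0,0,0,0,-0.12],[0,0,0,0,0,-0.102]],
  ],
)

```text
clock: 5.82
position: [0.6334, -0.1822, 0.2648]
ee_rot: [-2.202, -2.239, 0.003]
force: [-0.2, 0.2, -0.5]
width: 0.277
gripper_force: 22.0
```

Emit:
arm_command(
  targets=[
    [[0,0,0,0,0,0],[0,0,0,0,0,0]],
  ],
)

```text
clock: 6.08
position: [0.6339, -0.1817, 0.2653]
ee_rot: [-2.209, -2.233, 0.001]
force: [-0.2, 0.6, 0.4]
width: 0.277
gripper_force: 22.0
```

```bash
python3 - <<'E'
from h import *
go([.6347,-.182,.265],down(.8))
I0=dict(np.load("w2.npz"))
o=arm.observe();I=arm.get_image("wrist")
np.savez("w3.npz",pos=o["position"],rot=o["ee_rot"],**I)
cv2.imwrite("pics/w3.png",cv2.resize(I["pixels"][:,:,::-1],(800,600)))
W=wcloud(I,(o["position"],o["ee_rot"]));Tl=wcloud(I)
def rep(n,k):
    p=Tl[k];w=W[k];r=cv2.minAreaRect((p[:,:2]*1000).astype(np.float32));r2=cv2.minAreaRect((w[:,:2]*1000).astype(np.float32))
    print(n,k.sum(),"tool rect",np.round(r[0]+r[1]+(r[2],),1),"world",w.mean(0).round(4),"rect",np.round(r2[0]+r2[1]+(r2[2],),1),"z",np.percentile(w[:,2],[2,98]).round(4))
x,y,z=W[...,0],W[...,1],W[...,2]
g=(y>-.25)&(y<-.0)
rep("wide top",g&(abs(x-.634)<.025)&(z>.102)&(z<.118))
rep("wide tab",g&(abs(x-.634)<.025)&(z>.138)&(z<.155))
rep("short top",g&(abs(x-.564)<.025)&(z>.102)&(z<.118))
# clip depth profile in tool: pin region
t=Tl;k=(abs(t[...,0])<.03)&(abs(t[...,1])<.03)&(t[...,2]>-.03)&(t[...,2]<.08)
for lo in np.arange(-.02,.07,.01):
    q=t[k&(t[...,2]>=lo)&(t[...,2]<lo+.01)]
    if len(q)>5:print("clip z",lo.round(3),len(q),"x",np.percentile(q[:,0],[2,50,98]).round(4),"y",np.percentile(q[:,1],[2,25,50,75,98]).round(4))
E
```

```text
t 6.08 pos [ 0.6339 -0.1817  0.2653] q [ 0.46  0.52 -0.41  1.42  0.21  1.25  0.04] w 0.0254 f [-0.2  0.6  0.4] grip 22.0
shift(tool) [-0.0003  0.0008  0.0003] turn [-0.0007  0.0002 -0.0031] | shift in goal axes [-0.0003  0.0008  0.0003]
wide top 1278 tool rect [ 51.1   0.6  11.5 159.4  89.6] world [ 0.6337 -0.1273  0.1098] rect [ 633.8 -130.6   11.5  159.4    1. ] z [0.1082 0.1113]
wide tab 602 tool rect [51.   0.8 39.6 11.4  0.1] world [ 0.6342 -0.1304  0.1457] rect [ 6.340e+02 -1.307e+02  1.140e+01  3.960e+01  6.000e-01] z [0.1438 0.1473]
short top 1070 tool rect [ 49.6 -69.   13.  120.1  89.2] world [ 0.5656 -0.1306  0.1094] rect [ 564.3 -132.9   13.   120.1    1.4] z [0.1027 0.1153]
clip z -0.02 571 x [-0.0107  0.0096  0.0113] y [-0.0209 -0.0127 -0.0083  0.0118  0.0199]
clip z -0.01 522 x [0.0068 0.0104 0.0115] y [-0.0226 -0.0155  0.0072  0.0146  0.0217]
clip z 0.0 481 x [0.0018 0.0104 0.0111] y [-0.0244 -0.0159  0.0072  0.0154  0.0233]
clip z 0.01 328 x [-0.0035  0.0101  0.0111] y [-0.0227 -0.014  -0.0083  0.0127  0.0218]
clip z 0.02 907 x [-0.0102  0.0024  0.0115] y [-0.011  -0.0047 -0.0005  0.0038  0.0097]
clip z 0.03 281 x [-0.0116  0.0088  0.013 ] y [-0.0143 -0.0054  0.0019  0.0127  0.0171]
clip z 0.04 176 x [-0.0001  0.0097  0.0111] y [-0.0179 -0.016  -0.0122  0.0141  0.0192]
clip z 0.05 118 x [-0.0016  0.0104  0.0111] y [-0.02   -0.0188 -0.0149  0.0157  0.0182]
```

View pics/w3.png

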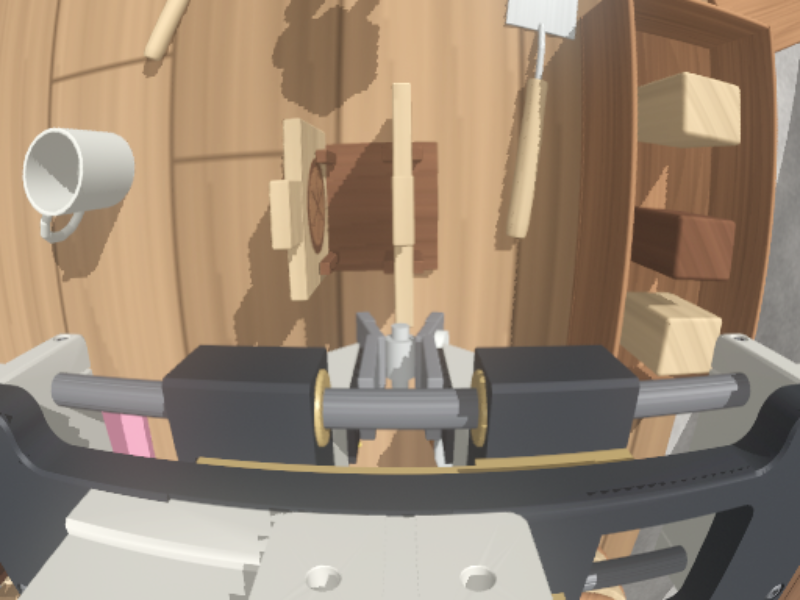

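The wide board's edge lies straight ahead at (402,110–330), 0.7 mm off the jaw centre, and its top is at z=0.110. I descend.

Emit:
arm_command(
  targets=[
    [[0,0.001,0.02,0,0,0],[0,0,0.03,0,0,0],[0,0,0.02,0,0,0],[0,0,0.015,0,0,0],[0,0,0.012,0,0,0],[0,0,0.012,0,0,0],[0,0,0.01,0,0,0],[0,0,0,0,0,0],[0,0,0,0,0,0]],
  ],
)

```text
clock: 7.25
position: [0.6356, -0.1812, 0.1472]
ee_rot: [2.206, 2.236, 0.001]
force: [0.4, 0.1, -0.2]
width: 0.278
gripper_force: 22.0
```

Emit:
arm_command(
  targets=[
    [[0,-0.001,0.0015,0,0,0],[0,0,0,0,0,0]],
  ],
)

```text
clock: 7.5
position: [0.6342, -0.1812, 0.1454]
ee_rot: [2.206, 2.237, 0.0]
force: [0.3, 0.2, -0.3]
width: 0.278
gripper_force: 22.0
```

Emit:
arm_command(
  targets=[
    [[0,0,0,0,0,0],[0,0,0,0,0,0],[0,0,0,0,0,0],[0,0,0,0,0,0],[0,0,0,0,0,0]],
  ],
  jaw=0.062,
)

```text
clock: 8.12
position: [0.6343, -0.1812, 0.1453]
ee_rot: [2.206, 2.237, 0.0]
force: [-0.4, -0.1, -0.2]
width: 0.668
gripper_force: 0.0
```

Emit:
arm_command(
  targets=[
    [[0,0,-0.02,0,0,0],[0,0,-0.03,0,0,0],[0,0,-0.04,0,0,0],[0,0,-0.03,0,0,0],[0,0,0,0,0,0],[0,0,0,0,0,0]],
  ],
)

```text
clock: 8.88
position: [0.6339, -0.1812, 0.2646]
ee_rot: [-2.206, -2.236, 0.001]
force: [-0.2, -0.6, -0.0]
width: 0.675
gripper_force: 0.0
```

```bash
python3 - <<'E'
from h import *
go([.634,-.1305,.265],down(.8))
o=arm.observe();I=arm.get_image("wrist")
np.savez("w4.npz",pos=o["position"],rot=o["ee_rot"],**I)
cv2.imwrite("pics/w4.png",cv2.resize(I["pixels"][:,:,::-1],(800,600)))
W=wcloud(I,(o["position"],o["ee_rot"]))
def rep(n,k):
    w=W[k];r2=cv2.minAreaRect((w[:,:2]*1000).astype(np.float32))
    print(n,k.sum(),"world",w.mean(0).round(4),"rect",np.round(r2[0]+r2[1]+(r2[2],),1),"z",np.percentile(w[:,2],[2,98]).round(4))
x,y,z=W[...,0],W[...,1],W[...,2]
g=(y>-.25)&(y<-.0)
rep("wide top",g&(y>-.168)&(abs(x-.634)<.025)&(z>.102)&(z<.118))
rep("wide tab",g&(y>-.16)&(abs(x-.634)<.025)&(z>.138)&(z<.155))
rep("short top",g&(abs(x-.564)<.02)&(z>.102)&(z<.118))
rep("clip",(y<-.163)&(y>-.21)&(abs(x-.634)<.04)&(z>.117)&(z<.18))
rep("clip tops",(y<-.163)&(y>-.21)&(abs(x-.634)<.04)&(z>.154)&(z<.18))
E
```

```text
t 8.88 pos [ 0.6339 -0.1812  0.2646] q [ 0.46  0.52 -0.41  1.43  0.21  1.24  0.04] w 0.062 f [-0.2 -0.6 -0. ] grip 0.0
shift(tool) [ 0.0507  0.0008 -0.0004] turn [-0.0009  0.     -0.0001] | shift in goal axes [ 0.0507  0.0008 -0.0004]
wide top 829 world [ 0.6326 -0.0946  0.1098] rect [ 633.1 -109.7   11.7  116.4    0.7] z [0.1081 0.1114]
wide tab 591 world [ 0.6334 -0.1308  0.1458] rect [ 633.4 -131.    10.5   39.6    0.8] z [0.1442 0.1473]
short top 1058 world [ 0.5656 -0.1303  0.1094] rect [ 564.3 -132.8   12.7  119.4    1.3] z [0.103  0.1155]
clip 1357 world [ 0.6342 -0.1803  0.1388] rect [ 634.1 -181.3   48.4   25.6    1.4] z [0.1189 0.1594]
clip tops 373 world [ 0.6342 -0.1808  0.1577] rect [ 634.1 -181.5   48.4   22.2    0.9] z [0.1542 0.1599]
```

View pics/w4.png

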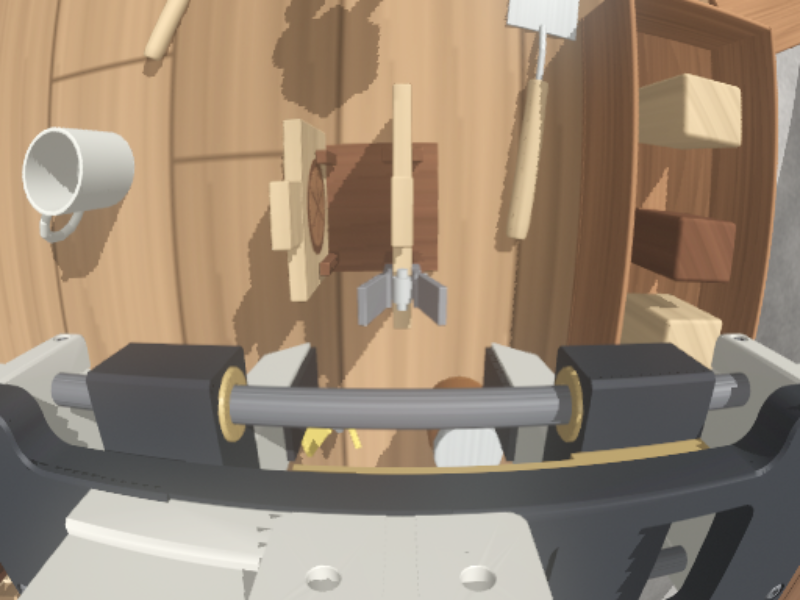

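The clip is closed astride the wide board at (402,295), 50 mm to one side of the tab. Its tops are at z=0.160, so the jaws are about 85 mm up the board. The board hasn't moved. Now I grasp the tab.

Emit:
arm_command(
  targets=[
    [[0.025,0,0,0,0,0],[0.025,0,0,0,0,0],[0,0,0.03,0,0,0],[0,0,0.035,0,0,0],[0,0,0.03,0,0,0],[0,0,0.02,0,0,0],[0,0,0.02,0,0,0],[0,0,0,0,0,0]],
  ],
  jaw=0.04,
)

```text
clock: 9.93
position: [0.6318, -0.131, 0.1276]
ee_rot: [-2.203, -2.234, 0.005]
force: [0.6, 0.1, 0.9]
width: 0.432
gripper_force: 0.0
```

Emit:
arm_command(
  targets=[
    [[0,0,0,0,0,0],[0,0,0,0,0,0],[0,0,0,0,0,0],[0,0,0,0,0,0],[0,0,0,0,0,0]],
  ],
  jaw=0.004,
  newtons=40,
)

```text
clock: 10.55
position: [0.634, -0.1312, 0.1308]
ee_rot: [2.205, 2.236, 0.001]
force: [-0.6, 0.0, 4.2]
width: 0.13
gripper_force: 40.0
```

Emit:
arm_command(
  targets=[
    [[0,0,-0.01,0,0,0],[0,0,-0.02,0,0,0],[0,0,-0.02,0,0,0],[0,0,-0.02,0,0,0],[0,0,-0.025,0,0,0],[0,0,-0.025,0,0,0],[0,0,-0.025,0,0,0],[0,0,-0.02,0,0,0],[0,0,0,0,0,0],[0,0,0,0,0,0]],
  ],
)

```text
clock: 11.8
position: [0.6329, -0.1312, 0.2942]
ee_rot: [-2.205, -2.236, 0.002]
force: [-0.2, -0.1, -1.6]
width: 0.125
gripper_force: 40.0
```

```bash
python3 - <<'E'
from h import *
go([.487,-.13,.30],down(-2))
I=arm.get_image("scene");np.savez("scene1.npz",**I)
T=arm.get_image("top")
# camera from the scene/top: refit head
for n,J in(("scene",I),("top",T)):
    W=cloud(J).reshape(-1,3);W=W[np.isfinite(W).all(1)]
    p=W[(W[:,0]>.62)&(W[:,0]<.82)&(W[:,1]>.13)&(W[:,1]<.3)]
    f=p[(p[:,2]>.008)&(p[:,2]<.03)&(np.hypot(p[:,0]-.71,p[:,1]-.211)<.08)]
    (c,r)=cv2.minEnclosingCircle((f[:,:2]*1000).astype(np.float32));print(n,"foot",np.round(c,1),round(r,1))
    h=p[p[:,2]>.21];u=np.array([np.cos(np.radians(25)),0,np.sin(np.radians(25))]);
    s=(h-[.71,.211,.25])@u
    print(" along-axis extent",np.percentile(s,[0,1,5,95,99,100]).round(4))
    for lo in np.arange(-.055,.06,.01):
        q=h[(s>=lo)&(s<lo+.01)]
        if len(q)>8: print("  s",lo.round(3),len(q),"y",np.percentile(q[:,1],[3,97]).round(4))
S=I["pixels"];cv2.imwrite("pics/s1.png",cv2.resize(S[60:330,150:450][:,:,::-1],(666,600)))
E
```

```text
t 11.8 pos [ 0.6329 -0.1312  0.2942] q [ 0.39  0.48 -0.43  1.41  0.2   1.29 -0.03] w 0.0115 f [-0.2 -0.1 -1.6] grip 40.0
shift(tool) [ 0.0032 -0.1459 -0.0055] turn [-0.0018 -0.0001  0.0488] | shift in goal axes [-0.0039 -0.1458 -0.0058]
scene foot [700.7 213.6] 70.7
 along-axis extent [-0.0512 -0.0463 -0.0402  0.0444  0.0527  0.0546]
  s -0.055 11 y [0.1937 0.2117]
  s -0.045 42 y [0.1934 0.2173]
  s -0.035 15 y [0.1908 0.2004]
  s -0.025 63 y [0.1851 0.2296]
  s -0.015 78 y [0.1831 0.2293]
  s -0.005 71 y [0.1843 0.2285]
  s 0.005 69 y [0.1831 0.2262]
  s 0.015 72 y [0.1836 0.2297]
  s 0.025 158 y [0.1834 0.2305]
  s 0.035 28 y [0.1984 0.2215]
  s 0.045 32 y [0.1985 0.2175]
top foot [706.6 214.8] 77.0
 along-axis extent [-0.0472 -0.0454 -0.04    0.0459  0.0532  0.0541]
  s -0.055 9 y [0.1966 0.2257]
  s -0.045 32 y [0.1958 0.2303]
  s -0.035 31 y [0.1976 0.2294]
  s -0.025 45 y [0.1892 0.2358]
  s -0.015 51 y [0.1888 0.236 ]
  s -0.005 52 y [0.1882 0.2351]
  s 0.005 56 y [0.1882 0.2354]
  s 0.015 54 y [0.1881 0.2347]
  s 0.025 65 y [0.1875 0.2344]
  s 0.035 45 y [0.1951 0.2342]
  s 0.045 25 y [0.2025 0.2213]
```

View pics/s1.png

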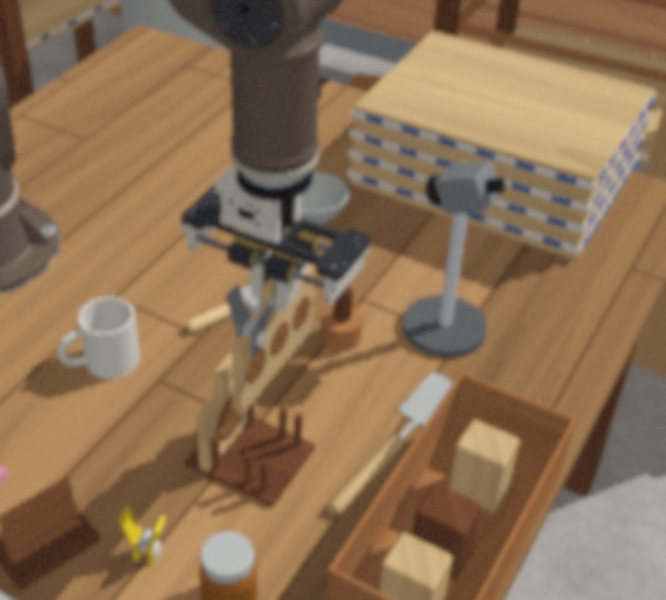

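The scene crop shows the wide board lifted with the clip on it at (245,315), and the short board still in the rack. Now I carry it across.

Emit:
arm_command(
  targets=[
    [[0,-0.02,0,0,0,0],[0,-0.03,0,0,0,0],[0,-0.03,0,0,0,0],[0,-0.03,0,0,0,0],[0,-0.025,0,0,0,0],[0,-0.01,0,0,0,0]],
  ],
)

```text
clock: 12.65
position: [0.4871, -0.1333, 0.2948]
ee_rot: [-2.206, -2.236, 0.002]
force: [0.8, 0.1, -1.8]
width: 0.128
gripper_force: 40.0
```

Emit:
arm_command(
  targets=[
    [[0.02,0,0,0,0,0.01],[0.04,0,0,0,0,0.01],[0.04,0,0,0,0,0.01],[0.04,0,0,0,0,0.01],[0.045,0,0,0,0,0.01],[0.045,0,0,0,0,0],[0.04,0,0,0,0,0],[0.04,0,0,0,0,0],[0.03,0,0,0,0,0],[0,0,0,0,0,0]],
  ],
)

```text
clock: 13.9
position: [0.4954, 0.2099, 0.2948]
ee_rot: [-2.255, -2.185, -0.001]
force: [-0.7, 0.4, -1.8]
width: 0.129
gripper_force: 40.0
```

```bash
python3 -c "
from h import *
go([.4877,.215,.2242],down(-1.5,25))"
```

```text
t 13.9 pos [0.4954 0.2099 0.2948] q [-0.02  0.32 -0.62  1.67  0.2   1.21 -0.72] w 0.0118 f [-0.7  0.4 -1.8] grip 40.0
shift(tool) [ 0.0048 -0.0078  0.0706] turn [-0.4373 -0.0006 -0.0057] | shift in goal axes [ 0.0049 -0.0369  0.0607]
```

Emit:
arm_command(
  targets=[
    [[0,0,0,-0.06,0,0],[0,0,0,-0.1,0,0],[0,0,0,-0.1,0,0],[0,0,0,-0.1,0,0],[0,0,0,-0.077,0,0],[0.001,-0.01,0.015,0,0,0],[0.002,-0.01,0.018,0,0,0],[0.002,-0.01,0.018,0,0,0],[0,-0.007,0.01,0,0,0],[0,0,0,0,0,0]],
  ],
)

```text
clock: 15.15
position: [0.488, 0.2109, 0.2232]
ee_rot: [2.013, 1.941, 0.427]
force: [-0.1, 0.2, -0.5]
width: 0.125
gripper_force: 40.0
```

Emit:
arm_command(
  targets=[
    [[0,0,0,0,0,0],[0,0,0,0,0,0]],
  ],
)

```text
clock: 15.4
position: [0.4888, 0.212, 0.225]
ee_rot: [2.012, 1.94, 0.432]
force: [0.2, -0.2, -2.4]
width: 0.127
gripper_force: 40.0
```

```bash
python3 - <<'E'
from h import *
go([.4877,.215,.2242],down(-1.5,25))
o=arm.observe();A=R.from_rotvec(o["ee_rot"]).as_matrix();P=o["position"]
I=arm.get_image("scene");np.savez("scene2.npz",**I);T=arm.get_image("top");np.savez("top2.npz",**T)
S=I["pixels"];cv2.imwrite("pics/s2.png",cv2.resize(S[80:260,190:400][:,:,::-1],(700,600)))
from numpy.linalg import svd
for n,J in(("scene",I),("top",T)):
    W=cloud(J);px=J["pixels"].astype(int)
    t=(W-P)@A   # tool coords; board: tool z 0.02..0.121, face +y ~+6mm
    k=(abs(t[...,0])<.075)&(t[...,2]>.025)&(t[...,2]<.115)&(abs(t[...,1])<.03)
    k&=np.isfinite(W).all(-1)
    q=t[k];q=q[abs(q[:,1]-np.median(q[:,1]))<.006]
    c=q.mean(0);nrm=svd(q-c,full_matrices=False)[2][2];nrm*=np.sign(nrm[1])
    print(n,len(q),"face pts mean(tool)",c.round(4),"normal(tool)",nrm.round(3),"world n",(A@nrm).round(3))
    b=t[(abs(t[...,1])<.02)&(t[...,2]>.02)&(t[...,2]<.14)&(abs(t[...,0])<.1)]
    print("  extents x",np.percentile(b[:,0],[1,99]).round(4),"z",np.percentile(b[:,2],[1,99]).round(4))
E
```

```text
t 15.4 pos [0.4888 0.212  0.225 ] q [-0.19  0.19 -0.58  2.11  0.7   0.66 -1.29] w 0.0116 f [ 0.2 -0.2 -2.4] grip 40.0
shift(tool) [ 0.003  -0.0014  0.0002] turn [ 0.0016  0.004  -0.0096] | shift in goal axes [ 0.003  -0.0014  0.0002]
scene 815 face pts mean(tool) [-0.0016  0.0043  0.0702] normal(tool) [0.004 1.    0.003] world n [ 0.906 -0.03   0.422]
  extents x [-0.0814  0.0788] z [0.0212 0.1172]
top 234 face pts mean(tool) [-0.012   0.0062  0.0671] normal(tool) [0.    1.    0.002] world n [ 0.906 -0.033  0.422]
  extents x [-0.0774  0.0813] z [0.0203 0.1181]
```

View pics/s2.png

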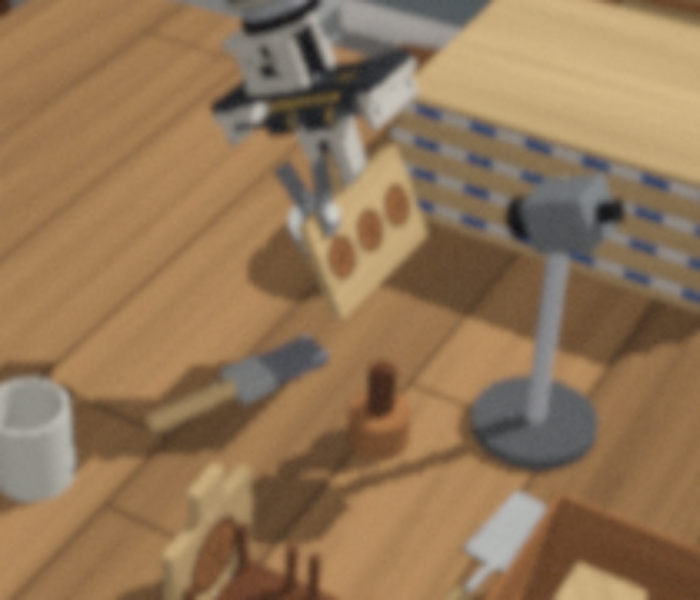

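The board hangs leaned back with its three carvings at (370,230) facing the lens at (517,217) and the clip on its edge at (310,200). It is within a few mm and 1° of the goal. I let it settle, then hand in.

Emit:
arm_command(
  targets=[
    [[0.003,-0.001,0,0,0,0],[0,0,0,0,0,0],[0,0,0,0,0,0],[0,0,0,0,0,0],[0,0,0,0,0,0],[0,0,0,0,0,0]],
  ],
)

```text
clock: 16.25
position: [0.4875, 0.215, 0.2239]
ee_rot: [2.012, 1.94, 0.431]
force: [0.6, 0.3, -1.9]
width: 0.128
gripper_force: 40.0
```

```bash
python3 -c "
from h import *
go([.4877,.215,.2242],down(-1.5,25));print(abs(arm.observe()['dq']).max());print(arm.sign_off())"
```

```text
t 16.25 pos [0.4875 0.215  0.2239] q [-0.19  0.19 -0.58  2.11  0.7   0.67 -1.3 ] w 0.0118 f [ 0.6  0.3 -1.9] grip 40.0
shift(tool) [ 0.      0.0003 -0.0002] turn [ 0.0007  0.0043 -0.009 ] | shift in goal axes [ 0.      0.0003 -0.0002]
0.0022917951692425632
the job is handed in; nothing more can be done
None
```

I handed the job in at 16.25 s with the wide board held steady at the view spot, carved face square to the lens and the clip on its top edge; the hand-in returned no verdict.

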